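Roll the culture bottle up the loading ramp and start the bottle roller

ROBOT

A 6-joint arm with a two-finger parallel gripper is mounted at the origin on the work surface. World frame = base frame: x ahead of the robot, y to its left, z up, the work surface at z = 0. Lengths are in m, angles in degrees, forces in N, time in s.
With the tool pointing down it reaches from about 0.375 to 0.9 m from the base axis. Payload 3.1 kg.
Tool frame: the origin (TCP) lies on the centre line of the jaws, within the pads' length; the fingertips stand 25 mm ahead of it and the grasp point (between the pads) lies 6 mm ahead of it; y points along the fingers, x is the direction in which the jaws open and shut, and the axes are right-handed (so a half turn about y gives the same grasp; the last joint's range is limited). The gripper opens to 87 mm and grips with 3 to 60 N. Pads are 19 mm wide; open, the fingers measure 117 mm over their backs; the gripper's body (75 mm by 190 mm) begins 51 mm behind the grasp point.
Start: joints at [-82.076, 30.224, 82.088, -0, 67.689, -10.227], TCP at [0.195, -0.594, 0.248] pointing down, gripper open.
Joint ranges: [-176.69, 176.69], [-43.24, 126.21], [12.49, 139.97], [-82, 262], [0, 151.66], [-163.58, 163.58]. Speed limits (degrees/s): [159.86, 159.86, 180, 180, 180, 180].

INTERFACE

Orientations are given as a 3x3 rotation matrix whose columns are the frame's x, y, z axes.
In Python, from rig import * gives the robot as it stands.
- The arm moves only by the tool play_rows, never from a script. Its argument "commands" is a list of rows, each a list of 2 entries, a list of its own where there are three numbers: the shift along the world's x, y, z in m, then the turn, a rotation vector about the world's x, y, z in rad. A call has 1 to 10 rows; each row is the pose to reach, as a shift and turn from the pose commanded when the call began; what a row does not reach only later rows make up. A row lasts 1/8 s, in which the tool goes at most 62.5 mm and 10.7 degrees, less where a joint would pass 70% of its speed; a pose out of reach is approached as far as the arm can. A call with a gripper value outside its range is refused whole. "gripper" is the finger opening in m, from 0 to 0.087, set as the call begins (left out, the last holds). The fingers move at their own pace and stop on an object; the grip force is fixed at half the most. Time passes only in rows, so rows that repeat a pose let the fingers close. It gives the time, the measured TCP pose, the force and the opening at its end, in the units of the state.
- read_state(): the state, without advancing time (a new reading comes with each control period).
- capture(name): name is "side" or "top" or "wrist"; returns a dict with "frame" (384x512x3 uint8, red, green, blue), "depth" (384x512 float32, m along the optical axis (not along the pixel's ray), 0 where there is no reading), "mtx" (3x3 intrinsics, pixels), "cam_to_world" (4x4, takes a point from camera to world coordinates); the wrist camera has in their place "hand_eye" (4x4, takes a point from camera to tool coordinates, whose origin is the TCP and whose axes are the tool frame's). Camera axes: x right, y down, z forward; pixel columns grow to the right and rows downward; lengths in m; the calibration is good to about 2 mm. The wrist camera is an equidistant fisheye: a pixel r from the principal point sees the ray r / f radians off the axis. A picture is of the moment at which its call begins: read the wrist's pose just before it.
- hand_in(): hands the job in, once; it reports no verdict.
The state is a dict: "time_s": time; "joint_positions": joint angles; "qvel": joint speeds; "tau": joint torques, N m; "position": TCP position; "tcp_rot": TCP orientation; "force": force on the tool from outside, world axes, zero at the start; "moment": the same for the moment, N m; "opening": opening from 0.0 (shut) to 1.0 (fully open).
Only numpy, scipy, OpenCV 4.12 (cv2) and the standard library are available. Lean on these libraries where they do the work, as an engineer would, in place of code of your own. Each camera call takes 0.05 s, during which the arm holds its last target. There are 200 camera calls.

TASK

Push the culture bottle slowly up the loading ramp of the bottle roller with your fingers behind it, never letting it run free back down the ramp, until it drops between the two rollers in front of the rubber stops. Then press the start button on the controller all the way down and let it go. Only push and press: do not lift the bottle, and leave everything else on the bench where it stands.

Things in the scene. Friction and masses are not known exactly. Their poses are not given: they have to be found in the camera images.
- stand: Bottle roller with loading ramp, white and steel, fixed; 316 x 176 mm, at most 105 mm high. Origin on the bench below the middle of the foot bar at the ramp's low end. Axes: x level, the way of travel from the foot to the stops, away from the robot (yaw up to 0.22 rad), y left, z up. It reaches from x = -30 to 286 mm.
- ramp: The ramp's steel deck, part of the stand. Origin on the deck's surface under the foot bar, 18 mm straight above the stand's origin; x up the slope (0.157 rad), y left, z square to the deck. Deck from x = -29 to 166 mm; side guides 14 mm high, 148 mm apart. The foot bar, 16 mm thick, lies across at x = 0 and holds the waiting bottle.
- bottle: Clear roller bottle, 0.25 kg, lying across the ramp: cylinder 104 mm in diameter, 140 mm long; 48 mm cap sticking out 28 mm at its right (-y) end. Origin on its axis, midway along the 140 mm; y is its axis. It waits at x = 32, z = 76 mm of the stand. Let go on the slope, it rolls back; over 0.3 m/s it counts as run away. Pushing takes up to about 10 N.
- seat (a point): The bottle's origin when seated: x = 201, z = 94 mm of the stand. Two level rollers, 30 mm thick over their rubber tyres, lie across at x = 178 and 224 mm, axes 31 mm above the bench. Pushed over the first, the bottle drops 4 mm between them and stays. Two rubber stops at y = +-45 mm stand 1.5 mm behind the seated bottle.
- start_button (a joint): Travel of the start button, in m: 0 up, 0.006 fully down (about 5 N); it springs back.
- start_button_top (a point): Centre of the top face of the start button: white, level, 34 mm in diameter, 10 mm proud of its grey round housing, 50 mm wide, on the white controller box (100 x 90 mm, 56 mm high), which stands left or right of the ramp. A blue vortex mixer (130 x 110 mm, 93 mm high) stands on the other side.
- tube_rack: Bystander: red tube rack with white tubes, 90 x 150 mm, 64 mm high; origin at the centre of its underside.
- media: Bystander: glass bottle with blue cap, 72 mm in diameter, 150 mm high; origin at the centre of its underside.
- dishes: Bystander: stack of culture dishes, 90 mm in diameter, 58 mm high; origin at the centre of its underside.
- wide_jar: Bystander: white jar, 60 mm in diameter, 70 mm high; origin at the centre of its underside.
- beaker: Bystander: glass beaker, 76 mm wide, 90 mm high; origin at the centre of its underside.
- tip_box: Bystander: pipette tip box, 120 x 85 mm, 64 mm high; origin at the centre of its underside.
Things that resemble listed ones, but are neither listed nor needed, are in the scene too. Leave any orange or yellow look-alike of the bottle alone.

How it is judged:
By the outcome, as a careful person would: the job done as asked, in the order asked, and still so for the second after the job is handed in, with the robot touching nothing.
It also fails if it takes over 48 s, if anything falls off the work surface, if the arm or the gripper's body presses on something with over 40 N, if the wrist force passes 120 N, or if a joint passes its speed limit or range.

## Working session

There is one attempt and no reset: what is moved stays moved. The work goes in short steps, Python scripts to look and compute and a tool call to move; the robot and the scene stay as the last step left them, time stands still between calls to the robot, and variables do not carry over. Pictures are saved under pics/ and viewed, about 8 in all and at most 12, crops included, and the job is handed in when it is done.

Besides the shell and the picture viewer there is one more tool, called after "Request:" in YAML: its name, and indented under it one key for each argument. play_rows: Moves the arm, as the interface text tells. Its arguments: {"type":"object","properties":{"commands":{"type":"array"},"gripper":{"type":"number"}},"required":["commands"]}

```bash
mkdir -p pics
cat > h.py <<'E'
from rig import *
import numpy as np, cv2
def grab(n):
    c=capture(n); np.savez(f'{n}.npz',**c); cv2.imwrite(f'pics/{n}.png',c['frame'][:,:,::-1]); return c
def P(c,u,v,w=1):
    d=c['depth'][v-w:v+w+1,u-w:u+w+1]; d=np.median(d[d>0]) if (d>0).any() else np.nan
    p=np.linalg.inv(c['mtx'])@[u,v,1]*d
    return (c['cam_to_world']@np.r_[p,1])[:3]
E
python3 - <<'E'
from h import *
a=grab('top');b=grab('side')
cv2.imwrite('pics/both.png',cv2.resize(np.vstack([a['frame'],b['frame']])[:,:,::-1],(400,600))) 
cv2.imwrite('pics/t1.png',cv2.resize(a['frame'][:,:,::-1],(800,600)))
cv2.imwrite('pics/s1.png',cv2.resize(b['frame'][:,:,::-1],(800,600)))
print(read_state())
E
```

```text
{'time_s': 0.1, 'joint_positions': array([-8.20785761e+01,  3.02753533e+01,  8.21481264e+01,  7.12929924e-06,
        6.76892552e+01, -1.02261268e+01]), 'qvel': array([ 0.05350164, -0.15621759, -0.10047783,  0.01820077,  0.01643601,
       -0.08378057]), 'tau': array([-8.24945491e-04, -4.40985489e+01, -1.77150786e+01,  6.33960497e-02,
        5.33821760e-02, -3.60972274e-05]), 'position': array([ 0.19462153, -0.59329156,  0.24665616]), 'tcp_rot': array([[ 3.11464863e-01, -2.71049909e-04,  9.50257631e-01],
       [-9.50255697e-01,  1.94883612e-03,  3.11464785e-01],
       [-1.93631890e-03, -9.99998064e-01,  3.49427256e-04]]), 'force': array([ 0.14879135, -0.71071676, -0.44598731]), 'moment': array([-0.02502708,  0.04392477, -0.01959713]), 'opening': 1.0027558618353059}
```

View pics/t1.png

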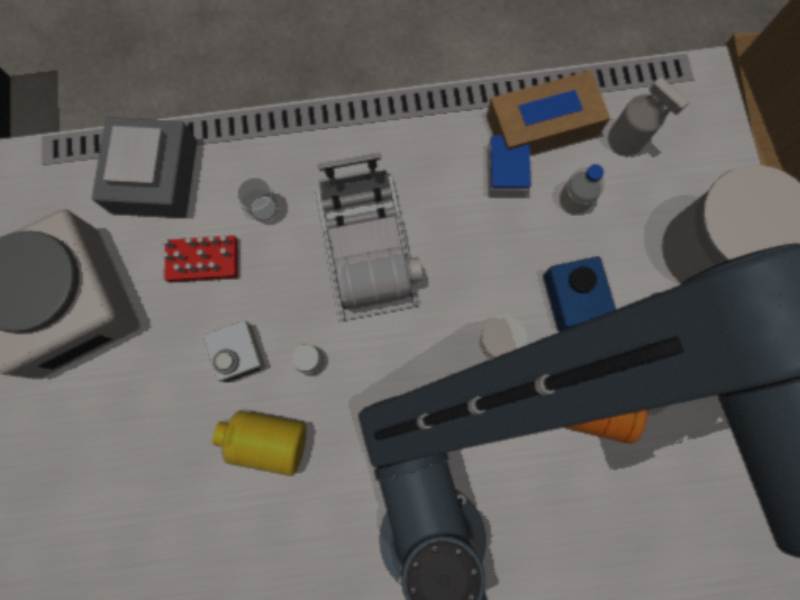

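View pics/s1.png

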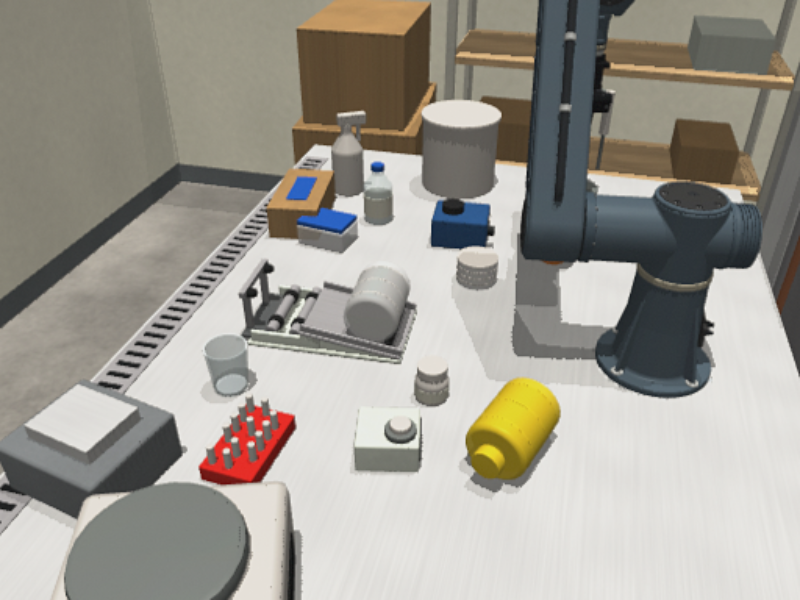

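Top view: clear bottle at (377,278) on the ramp, with its cap right at (417,273). The stops are at (350,160), the controller with its white button at (225,362), and the white jar between them at (308,360). The yellow bottle (262,442) and the orange one (610,425) are look-alikes. The grey-white one on the ramp is the one meant.

```bash
cat > m.py <<'E'
from h import *
c=dict(np.load('top.npz'))
h,w=c['depth'].shape
vv,uu=np.mgrid[:h,:w]
p=np.stack([uu,vv,np.ones_like(uu)],-1)@np.linalg.inv(c['mtx']).T*c['depth'][...,None]
W=p@c['cam_to_world'][:3,:3].T+c['cam_to_world'][:3,3]
W[c['depth']==0]=np.nan
for n,(u,v) in dict(stopL=(326,162),stopR=(378,156),footL=(345,316),footR=(415,302),bot=(377,278),cap=(417,273),button=(225,361),boxc=(245,340),jar=(306,356),dish=(500,335),bench=(300,480)).items():
    print(n,W[int(v*.64),int(u*.64)].round(4))
# bottle points
x,y,z=W[...,0],W[...,1],W[...,2]
b=W[148:212,205:275]; k=b[...,2]>0.09; q=b[k]
print('high pts',len(q),q.min(0).round(3),q.max(0).round(3))
q2=q[q[:,2]>0.118];print(q2.mean(0),len(q2)); 
v=np.linalg.svd((q2-q2.mean(0))[:,:2])[2][0];print('axis',v, np.ptp((q2-q2.mean(0))[:,:2]@v))
# button
r=W[215:248,128:170];k=r[...,2]>0.068;print('btn',r[k].mean(0),k.sum(),np.nanmax(r[...,2]))
k=(r[...,2]>0.05)&(r[...,2]<.06);print('box',r[k].min(0),r[k].max(0))
# stand outline
s=c['frame'][95:210,195:285][:,:,::-1]
cv2.imwrite('pics/st.png',cv2.resize(s,None,fx=5,fy=5,interpolation=cv2.INTER_CUBIC))
E
python3 m.py
```

```text
stopL [ 0.8243  0.1205 -0.0034]
stopR [0.7699 0.0054 0.105 ]
footL [0.4629 0.1197 0.0113]
footR [ 0.4693 -0.0305  0.0247]
bot [0.5078 0.039  0.1232]
cap [ 0.5137 -0.039   0.0956]
button [0.3921 0.3563 0.0773]
boxc [0.4342 0.3214 0.0562]
jar [0.3838 0.2014 0.0683]
dish [ 0.371  -0.1901  0.0597]
bench [0.1444 0.2474 0.001 ]
high pts 1475 [ 0.468 -0.05   0.09 ] [0.571 0.119 0.133]
[0.51903145 0.04874239 0.12391271] 809
axis [-0.06448699  0.99791855] 0.138494656391872
btn [0.39304042 0.35970619 0.07508115] 130 0.08357166692815321
box [0.36082093 0.29797416 0.05009595] [0.45234972 0.4027354  0.05990614]
```

View pics/st.png

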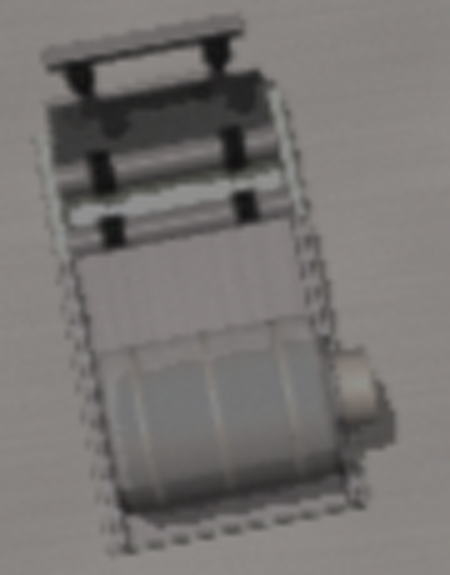

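```bash
cat >> m.py <<'E'
print('----')
from scipy.optimize import least_squares
b=W[140:215,200:275].reshape(-1,3); b=b[(b[:,2]>0.085)&(b[:,0]<.6)]
def f(p):
    d=np.array([-np.sin(p[2]),np.cos(p[2])]); n=np.array([d[1],-d[0]])
    a=(b[:,:2]-p[:2])@n; t=(b[:,:2]-p[:2])@d
    r=np.hypot(a,b[:,2]-p[3])-.052
    return np.where(t>-.066,r,0)
s=least_squares(f,[.51,.045,.07,.076],loss='soft_l1',f_scale=.002);x0,y0,yaw,z0=s.x
print('cyl',s.x, 'rms',np.sqrt((f(s.x)**2).mean()))
d=np.array([-np.sin(yaw),np.cos(yaw)]);t=b[:,:2]@d
g=b[b[:,2]>.115];print('t range',np.percentile(g[:,:2]@d,[1,99]),'mean z top',np.percentile(g[:,2],95), [x0,y0]@d)
q=W[95:120,200:248].reshape(-1,3);q=q[(q[:,2]>.09)]
m=q.mean(0);v=np.linalg.svd((q-m)[:,:2])[2][0];print('bar',m,v,len(q),np.ptp((q-m)[:,:2]@v), 'yaw',np.arctan2(-v[0]*np.sign(v[1]),abs(v[1])))
# roller tops / stops
E
python3 m.py | sed -n '/----/,$p'
```

```text
----
cyl [0.53420718 0.56529487 0.03368578 0.06223255] rms 0.0
t range [-0.03657651  0.0981536 ] mean z top 0.12843235373440146 0.5469823846647048
bar [0.76132751 0.06458844 0.10139267] [-0.05492958  0.99849023] 253 0.12967324520090068 yaw 0.054957241877477914
```

```bash
cat >> m.py <<'E'
print('====')
for yaw in (None,.06):
    b2=b[b[:,2]>.105]
    def f2(p):
        w=p[1] if yaw is None else yaw
        n=np.array([np.cos(w),np.sin(w)])
        return np.hypot((b2[:,:2]-[.51,.045])@n-p[0],b2[:,2]-p[2])-.052
    s=least_squares(f2,[0,.06,.076],loss='soft_l1',f_scale=.002)
    w=s.x[1] if yaw is None else yaw
    d=np.array([-np.sin(w),np.cos(w)]);n=np.array([d[1],-d[0]])
    tt=(b2[:,:2]-[.51,.045])@d; lo,hi=np.percentile(tt,[.5,99.5])
    c0=np.array([.51,.045])+n*s.x[0]+d*(lo+hi)/2
    print('yaw',w,'z',s.x[2],'c',c0,'len',hi-lo,'rms',np.sqrt((f2(s.x)**2).mean()),'dir to bar',np.arctan2(m[1]-c0[1],m[0]-c0[0]),np.hypot(*(m[:2]-c0)))
E
python3 m.py | sed -n '/====/,$p'
```

```text
====
yaw 0.06136414019412772 z 0.07452602118197109 c [0.52081193 0.04833331] len 0.1378384909673691 rms 0.002214802360249003 dir to bar 0.0674818851128355 0.24106425442495497
yaw 0.06 z 0.07452566016898944 c [0.52081154 0.04835395] len 0.13785537769862363 rms 0.002214515744384678 dir to bar 0.06739635012393062 0.24106325742899035
```

Request:
play_rows:
  commands:
    - [[0.05,0.03,0],[0,0,-0.05]]
    - [[0.09,0.07,0],[0,0,-0.1]]
    - [[0.12,0.12,0],[0,0,-0.15]]
    - [[0.15,0.17,0],[0,0,-0.2]]
    - [[0.17,0.225,0],[0,0,-0.255]]
    - [[0.19,0.28,0],[0,0,-0.255]]
    - [[0.21,0.335,0],[0,0,-0.255]]
    - [[0.22,0.39,0],[0,0,-0.255]]
    - [[0.23,0.445,0],[0,0,-0.255]]
    - [[0.235,0.5,0],[0,0,-0.255]]
  gripper: 0.087

```text
time_s: 1.35
position: [0.4299, -0.0921, 0.2475]
tcp_rot: [[0.062, 0.0, 0.998], [-0.998, 0.0, 0.062], [-0.0, -1.0, 0.0]]
force: [0.4, 0.2, -0.9]
opening: 0.999
```

Run:
```python
from h import *
s=read_state();print(s['time_s'],s['position'],s['tcp_rot'].round(3),s['force'])
c=capture('wrist');print(c['hand_eye'].round(3))
```

```text
1.35 [ 0.42994603 -0.09210846  0.24745293] [[ 0.062  0.     0.998]
 [-0.998  0.     0.062]
 [-0.    -1.     0.   ]] [ 0.40690682  0.24548713 -0.85051636]
[[ 1.    -0.001 -0.    -0.002]
 [-0.    -0.291  0.957 -0.137]
 [-0.001 -0.957 -0.291  0.082]
 [ 0.     0.     0.     1.   ]]
```

Request:
play_rows:
  commands:
    - [[0,0.06,0],[0,0,0]]
    - [[0,0.115,0],[0,0,0]]
    - [[0,0.1365,-0.04],[0,0,0]]
    - [[0,0.1365,-0.09],[0,0,0]]
    - [[0,0.1365,-0.13],[0,0,0]]
    - [[0,0.1365,-0.158],[0,0,0]]
    - [[0,0.1365,-0.158],[0,0,0]]

```text
time_s: 2.28
position: [0.4283, 0.0427, 0.0879]
tcp_rot: [[0.062, -0.005, 0.998], [-0.998, 0.001, 0.062], [-0.001, -1.0, -0.005]]
force: [0.6, 0.8, 0.9]
opening: 0.998
```

Run:
```python
from h import *
s=read_state();print(s['time_s'],s['position'],s['force'])
a=grab('side');b=grab('top')
x=cv2.resize(a['frame'][140:260,120:330],None,fx=3,fy=3);y=cv2.resize(b['frame'][90:230,180:300],None,fx=2,fy=2)
o=np.zeros((660,640,3),np.uint8);o[:360,:630]=x;o[370:650,:240]=y
o=np.zeros((370,630+240,3),np.uint8);o[:360,:630]=x;o[:280,630:]=y
cv2.imwrite('pics/v3.png',cv2.resize(o,None,fx=.91,fy=.91)[:,:,::-1])
```

```text
2.275 [0.42830704 0.04267537 0.08788923] [0.62615002 0.75636823 0.92949093]
```

View pics/v3.png

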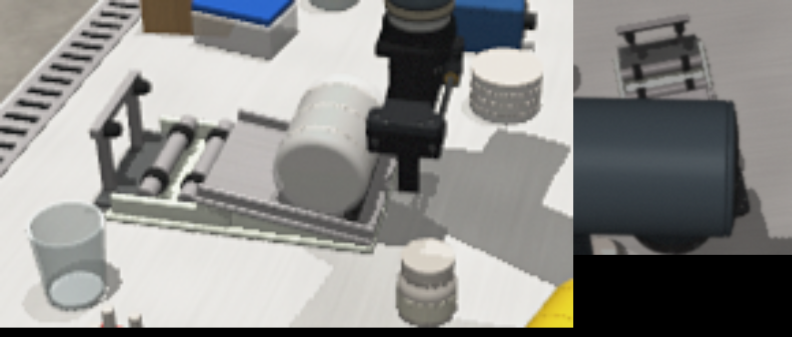

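Request:
play_rows:
  commands:
    - [[0.01,0.0006,0.002],[0,0,0]]
    - [[0.02,0.0012,0.002],[0,0,0]]
    - [[0.025,0.0016,0.002],[0,0,0]]
    - [[0.028,0.0017,0.002],[0,0,0]]
    - [[0.031,0.0019,0.002],[0,0,0]]
    - [[0.034,0.0021,0.002],[0,0,0]]
    - [[0.038,0.0024,0.003],[0,0,0]]
    - [[0.042,0.0026,0.0035],[0,0,0]]
    - [[0.046,0.0029,0.004],[0,0,0]]
    - [[0.05,0.0031,0.005],[0,0,0]]

```text
time_s: 3.62
position: [0.48, 0.0458, 0.0946]
tcp_rot: [[0.062, -0.0, 0.998], [-0.998, 0.0, 0.062], [-0.0, -1.0, -0.0]]
force: [-1.8, -0.3, 1.4]
opening: 0.997
```

Request:
play_rows:
  commands:
    - [[0.006,0.0004,0.001],[0,0,0]]
    - [[0.012,0.0007,0.002],[0,0,0]]
    - [[0.018,0.0011,0.003],[0,0,0]]
    - [[0.024,0.0015,0.004],[0,0,0]]
    - [[0.03,0.0019,0.005],[0,0,0]]
    - [[0.036,0.0022,0.006],[0,0,0]]
    - [[0.042,0.0026,0.007],[0,0,0]]
    - [[0.048,0.003,0.008],[0,0,0]]
    - [[0.054,0.0033,0.009],[0,0,0]]
    - [[0.06,0.0037,0.0095],[0,0,0]]

```text
time_s: 4.88
position: [0.5402, 0.0494, 0.1041]
tcp_rot: [[0.062, 0.0, 0.998], [-0.998, 0.0, 0.062], [0.0, -1.0, 0.0]]
force: [-2.3, -0.8, 1.4]
opening: 0.995
```

Run:
```python
from h import *
s=read_state();print(s['time_s'],s['position'],s['force'],s['moment'])
a=grab('side')
cv2.imwrite('pics/v4.png',cv2.resize(a['frame'][140:260,120:330],None,fx=3,fy=3)[:,:,::-1])
```

```text
4.875 [0.54015593 0.04943501 0.10411773] [-2.28750957 -0.7950017   1.3599222 ] [-0.08888508  0.31596717 -0.09130463]
```

View pics/v4.png

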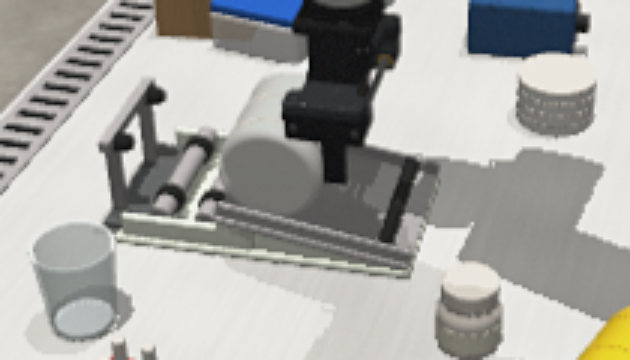

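Request:
play_rows:
  commands:
    - [[0.005,0.0003,0.001],[0,0,0]]
    - [[0.01,0.0006,0.002],[0,0,0]]
    - [[0.015,0.0009,0.003],[0,0,0]]
    - [[0.02,0.0012,0.004],[0,0,0]]
    - [[0.025,0.0015,0.005],[0,0,0]]
    - [[0.03,0.0019,0.006],[0,0,0]]
    - [[0.035,0.0022,0.007],[0,0,0]]
    - [[0.04,0.0025,0.008],[0,0,0]]
    - [[0.045,0.0028,0.008],[0,0,0]]
    - [[0.05,0.0031,0.008],[0,0,0]]

```text
time_s: 6.18
position: [0.5897, 0.0525, 0.112]
tcp_rot: [[0.062, -0.001, 0.998], [-0.998, -0.0, 0.062], [-0.0, -1.0, -0.001]]
force: [-5.2, 0.1, 3.2]
opening: 1.0
```

Request:
play_rows:
  commands:
    - [[0.003,0.0002,0.0],[0,0,0]]
    - [[0.006,0.0004,0.001],[0,0,0]]
    - [[0.009,0.0006,0.001],[0,0,0]]
    - [[0.012,0.0007,0.002],[0,0,0]]
    - [[0.015,0.0009,0.002],[0,0,0]]
    - [[0.018,0.0011,0.002],[0,0,0]]
    - [[0.021,0.0013,0.002],[0,0,0]]
    - [[0.024,0.0015,0.002],[0,0,0]]
    - [[0.027,0.0017,0.002],[0,0,0]]
    - [[0.03,0.0019,0.002],[0,0,0]]

```text
time_s: 7.42
position: [0.6199, 0.0545, 0.114]
tcp_rot: [[0.062, -0.0, 0.998], [-0.998, 0.0, 0.062], [-0.0, -1.0, -0.0]]
force: [0.1, 0.2, -0.1]
opening: 0.997
```

Run:
```python
from h import *
s=read_state();print(s['time_s'],s['position'],s['force'],s['moment'])
a=grab('side')
cv2.imwrite('pics/v5.png',cv2.resize(a['frame'][140:260,120:330],None,fx=3,fy=3)[:,:,::-1])
```

```text
7.425 [0.61991652 0.05445116 0.11400977] [ 0.06770168  0.22531159 -0.1215474 ] [ 0.01023442 -0.01407483 -0.02041565]
```

View pics/v5.png

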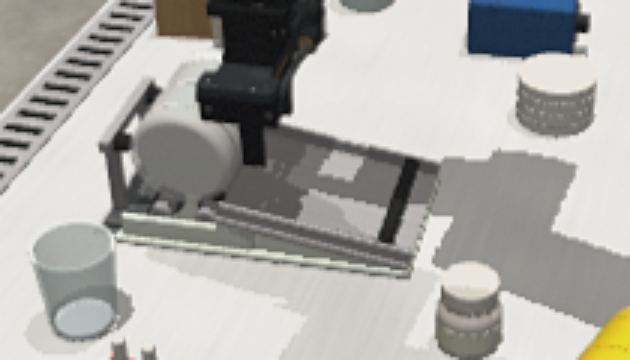

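Request:
play_rows:
  commands:
    - [[-0.003,0,0],[0,0,0]]
    - [[-0.008,-0.0005,0],[0,0,0]]
    - [[-0.02,-0.0012,0],[0,0,0]]
    - [[-0.04,-0.0025,0.01],[0,0,0]]
    - [[-0.07,0.005,0.04],[0,0,0]]
    - [[-0.1,0.02,0.08],[0,0,0]]
    - [[-0.13,0.06,0.1],[0,0,0]]
    - [[-0.16,0.11,0.1],[0,0,0]]
    - [[-0.18,0.165,0.1],[0,0,0]]
    - [[-0.195,0.22,0.1],[0,0,0]]

```text
time_s: 8.72
position: [0.4226, 0.2754, 0.2143]
tcp_rot: [[0.061, -0.0, 0.998], [-0.998, -0.0, 0.061], [0.0, -1.0, -0.0]]
force: [0.3, -0.1, -0.0]
opening: 1.003
```

Run:
```python
from h import *
from scipy.optimize import least_squares
s=read_state();print(s['time_s'],s['position'],s['force'])
c=grab('side')
h,w=c['depth'].shape
vv,uu=np.mgrid[:h,:w]
p=np.stack([uu,vv,np.ones_like(uu)],-1)@np.linalg.inv(c['mtx']).T*c['depth'][...,None]
W=p@c['cam_to_world'][:3,:3].T+c['cam_to_world'][:3,3]
# side view: left end face & upper
b=W[150:215,155:215].reshape(-1,3);b=b[(b[:,2]>.06)&(b[:,0]<.76)&(b[:,0]>.6)]
print('z max',b[:,2].max(),'x range',np.percentile(b[:,0],[1,99]),'y',np.percentile(b[:,1],[1,99]))
cv2.imwrite('pics/v6.png',cv2.resize(c['frame'][140:320,120:330],None,fx=3,fy=3)[:,:,::-1])
```

```text
8.725 [0.42261794 0.27535165 0.21432391] [ 0.31641472 -0.09539961 -0.03674593]
z max 0.14909695104581777 x range [0.63721772 0.75836573] y [-0.00478265  0.13138285]
```

View pics/v6.png

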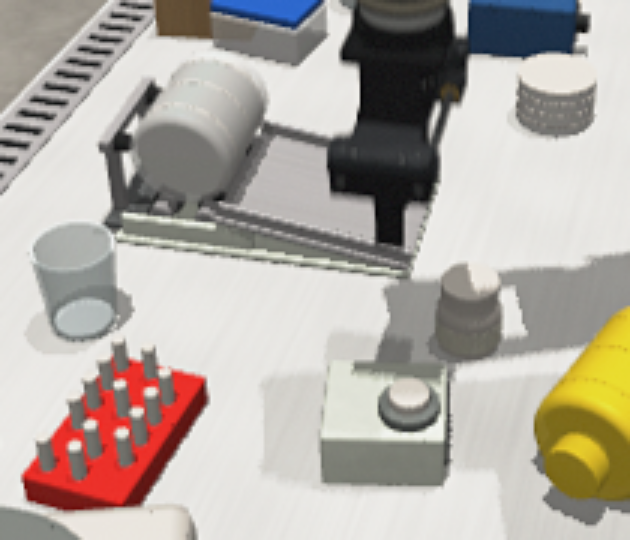

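The bottle is seated against the stops: its back edge is at x≈0.637, so its axis is at about 0.69, as predicted. Next is the button, at crop (410,393). I'll measure it from this side view, to compare with the top view.

Run:
```python
from h import *
c=dict(np.load('side.npz'))
for u,v in [(257,271),(255,270),(259,272)]: print(P(c,u,v,0))
h,w=c['depth'].shape
vv,uu=np.mgrid[:h,:w]
p=np.stack([uu,vv,np.ones_like(uu)],-1)@np.linalg.inv(c['mtx']).T*c['depth'][...,None]
W=p@c['cam_to_world'][:3,:3].T+c['cam_to_world'][:3,3]
r=W[260:290,240:275];k=np.where((r[...,2]>.073)&(r[...,1]>.3),True,False);q=r[k]
print(len(q),q.min(0),q.max(0),q.mean(0))
```

```text
[0.39321486 0.3604725  0.07510235]
[0.39916542 0.35656123 0.07329211]
[0.38638539 0.36810857 0.08064406]
114 [0.19515623 0.34190055 0.07304007] [0.41139275 1.13642357 0.84617086] [0.38994698 0.38081148 0.09653004]
```

Request:
play_rows:
  commands:
    - [[0,0.04,0],[0,0,0]]
    - [[-0.02,0.075,0],[0,0,0]]
    - [[-0.028,0.083,-0.03],[0,0,0]]
    - [[-0.028,0.083,-0.05],[0,0,0]]
    - [[-0.028,0.083,-0.05],[0,0,0]]
    - [[-0.028,0.083,-0.05],[0,0,0]]
    - [[-0.028,0.083,-0.05],[0,0,0]]
    - [[-0.028,0.083,-0.05],[0,0,0]]
  gripper: 0

```text
time_s: 9.78
position: [0.3972, 0.3574, 0.1648]
tcp_rot: [[0.061, 0.001, 0.998], [-0.998, 0.001, 0.061], [-0.001, -1.0, 0.001]]
force: [-0.7, -0.2, 0.2]
opening: 0.172
```

Request:
play_rows:
  commands:
    - [[-0.004,0.002,-0.02],[0,0,0]]
    - [[-0.004,0.002,-0.04],[0,0,0]]
    - [[-0.004,0.002,-0.053],[0,0,0]]
    - [[-0.004,0.002,-0.058],[0,0,0]]
    - [[-0.004,0.002,-0.06],[0,0,0]]
    - [[-0.004,0.002,-0.062],[0,0,0]]
    - [[-0.004,0.002,-0.064],[0,0,0]]
    - [[-0.004,0.002,-0.066],[0,0,0]]

```text
time_s: 10.78
position: [0.3931, 0.3596, 0.0986]
tcp_rot: [[0.062, 0.001, 0.998], [-0.998, 0.001, 0.062], [-0.001, -1.0, 0.001]]
force: [-0.3, -0.6, 4.5]
opening: 0.009
```

Request:
play_rows:
  commands:
    - [[0,0,-0.001],[0,0,0]]
    - [[0,0,-0.002],[0,0,0]]
    - [[0,0,-0.003],[0,0,0]]
    - [[0,0,-0.003],[0,0,0]]

```text
time_s: 11.28
position: [0.3931, 0.3596, 0.0972]
tcp_rot: [[0.062, 0.002, 0.998], [-0.998, 0.001, 0.062], [-0.001, -1.0, 0.002]]
force: [-3.0, -2.1, 17.9]
opening: 0.006
```

Request:
play_rows:
  commands:
    - [[0,0,-0.0005],[0,0,0]]
    - [[0,0,-0.0005],[0,0,0]]
    - [[0,0,0.005],[0,0,0]]
    - [[0,0,0.02],[0,0,0]]
    - [[0,0,0.06],[0,0,0]]
    - [[0,0,0.1],[0,0,0]]
    - [[0,0,0.12],[0,0,0]]
    - [[0,0,0.12],[0,0,0]]
    - [[0,0,0.12],[0,0,0]]

```text
time_s: 12.4
position: [0.392, 0.359, 0.2142]
tcp_rot: [[0.062, -0.002, 0.998], [-0.998, -0.001, 0.062], [0.001, -1.0, -0.002]]
force: [-0.1, -0.5, 0.4]
opening: 0.002
```

Run:
```python
from h import *
s=read_state();print(s['time_s'],s['position'],s['force'])
c=grab('side')
for u,v in [(257,271),(255,270),(259,272)]: print(P(c,u,v,0))
cv2.imwrite('pics/v7.png',cv2.resize(c['frame'][140:320,100:370],None,fx=2.9,fy=2.9)[:,:,::-1])
```

```text
12.4 [0.39200814 0.35902741 0.21421473] [-0.11538661 -0.51853565  0.3510287 ]
[0.3927344  0.36235484 0.07697284]
[0.39833784 0.3597248  0.07642735]
[0.38745156 0.36382494 0.07637597]
```

View pics/v7.png

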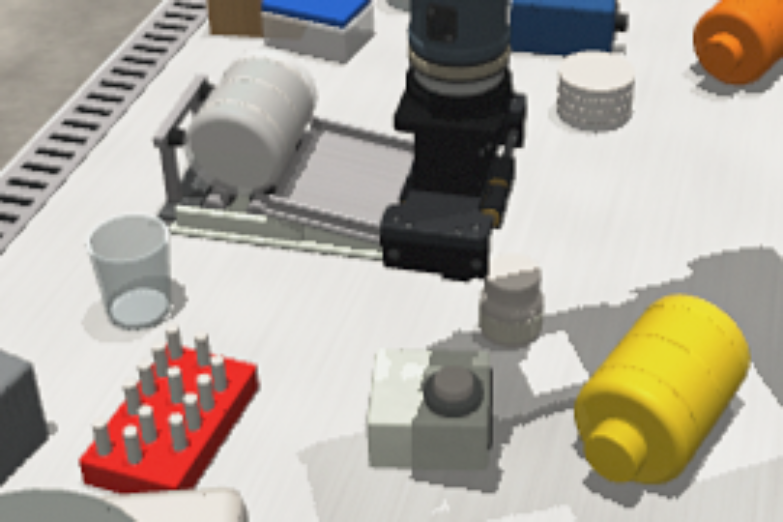

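```bash
python3 -c "
from rig import *
print(hand_in())"
```

```text
the job is handed in; nothing more can be done
None
```

The bottle is seated between the two rollers, and I pressed the start button to its end stop and let it go. The job was handed in after about 12.4 s of the 48 s allowed.

- **Bottle:** I pushed it up the ramp with both open fingers behind it, at about 25–60 mm/s. The push force readings stayed near 5 N or less. It dropped between the rollers in front of the stops and stayed there after I backed off. Its axis measures about x = 0.69 m, which matches the predicted seat.
- **Button:** I pressed it with closed fingers until the force read about 18 N with the arm no longer following. That is well above the 5 N it needs. After release its top measured about 76.5 mm high, the same as before to within about 2 mm.
- **Everything else:** in the last side picture, everything in view stood where it was, and the robot was touching nothing.
- **Check that did not fully agree:** the lowest fingertip height I recorded implied only about 4.5–5 mm of the 6 mm button travel. That gap is within the calibration and depth error, so I went by the hard end-stop force.

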